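Check the large spring balance at its marker

TASK

Before the sugar for the wine kit is weighed, check the larger of the two spring balances screwed down on the worktop, the one with the broad crossbar handle: pull its handle out until its pointer is level with the marker clip on the scale beside it and hold it steady there for a good second. Then ease it gently all the way back home without letting it snap, and let go. Leave the smaller balance with the round knob alone.

Things in the scene. Friction and masses are not known exactly. Their poses are not given: they have to be found in the camera images.
- bar_centre (a point): Centre of the larger balance's black crossbar handle, 58 mm above the worktop. Bar: 16 mm thick along the pull (x), 60 wide (y), spanning heights 36 to 80 mm; pinch it from above, one finger before it, one behind. Its level -x axis is the pull direction, roughly towards the robot. Behind it: a rod, top 28 mm high, and the barrel, 65 mm back from the bar's centre at home, 62 mm high.
- marker_centre (a point): Centre of the dark steel marker clip, a saddle 12 mm (x) by 31 mm (y), 41 mm above the worktop (top 47), on the white scale 62.5 mm to the +y side of the handle's line of travel. Axes as bar_centre. Set 80 to 125 mm out from home; it does not budge. The pointer is level with it when bar_centre and marker_centre agree along x.
- pull_bar (a joint): How far the larger balance's handle is pulled out, m: 0 at home (its start), grows along the handle's -x, stop at 0.15. A spring draws it home: 0.5 N at 0, rising 80 N per m (10 N at 0.12). The board it is on measures 400 by 170 mm, 12 mm thick.
- small_knob (a joint): How far the round knob (30 mm across, 68 mm high) of the smaller balance (board 290 by 130 mm) is pulled out, m: 0 at home; also sprung. To be left alone.

How it is judged:
On the way:
1. the large balance's handle is held steady level with the marker (within 10 mm) for 0.8 s (x of bar_centre in the frame of marker_centre between -0.01 and 0.01 m and velocity of joint pull_bar between -0.02 and 0.02 m/s), for 0.8 s.
At the end, for the whole second after the job is handed in: The large balance's handle is back home (within 8 mm) and at rest, after having been held at the marker; the small balance's knob is at home (within 8 mm) (value of joint each of pull_bar, small_knob below 0.008 m and velocity of joint pull_bar between -0.02 and 0.02 m/s); the robot touches nothing.
It fails at once if the large balance's handle snaps back (faster than 0.45 m/s) (velocity of joint pull_bar below -0.45 m/s).
It fails at once if the small balance is pulled out (by more than 10 mm) (value of joint small_knob above 0.01 m).
It also fails if it takes over 42 s, if anything falls off the work surface, if the arm or the gripper's body presses on something with over 40 N, if the wrist force passes 120 N, or if a joint passes its speed limit or range.

ROBOT

A 7-joint arm with a two-finger parallel gripper is mounted at the origin on the work surface. World frame = base frame: x ahead of the robot, y to its left, z up, the work surface at z = 0. Lengths are in m, angles in rad, forces in N, time in s.
With the tool pointing down it reaches from about 0.4 to 0.85 m from the base axis. Payload 4.5 kg.
Tool frame: the origin (TCP) lies at the centre of the arm's flange, where the gripper is bolted on; the fingertips stand r.tcp_to_tips ahead of it and the grasp point (between the pads) lies 147 mm ahead of it (r.tcp_to_tips is the distance from the TCP to the fingertips, in m); x points along the fingers, y is the direction in which the jaws open and shut, and the axes are right-handed (so a half turn about x gives the same grasp; the last joint's range is limited). The gripper opens to 88 mm and grips with 3 to 60 N. Pads are 18 mm wide; open, the fingers measure 123 mm over their backs; the gripper's body (75 mm by 187 mm) begins 45 mm behind the grasp point.
Start: joints at [1.344, 0.689, -0.195, 1.565, 0.157, 0.902, -0.215], TCP at [0.161, -0.604, 0.405] pointing down, gripper open.
Joint ranges: [-3.01, 3.01], [-0.46, 2.08], [-1.47, 1.51], [0.13, 2.56], [-1, 4.14], [0.04, 2.09], [-2.66, 2.66]. Speed limits (rad/s): [2.57, 2.57, 3.14, 3.14, 3.14, 3.14, 3.14].

INTERFACE

Orientations are given as a unit quaternion [x, y, z, w].
In Python, from plant import r, eyes gives the robot as it stands.
- The arm moves only by the tool carry_out, never from a script. Its argument "targets" is text: rows parted by semicolons, each of 5 numbers parted by spaces: the opening, from 0 (shut) to 1 (fully open), then the shift along the tool's x, y, z in mm, then the turn about the tool's x in rad. A call has 1 to 20 rows; each row shifts and turns the commanded pose from where the row before left it, along the tool's axes as they then stand; what a row does not reach is not made up. A row lasts 1/12 s, in which the tool goes at most 41.7 mm and 7.16 degrees, less where a joint would pass 70% of its speed; a pose out of reach is approached as far as the arm can. A call is refused whole if a number of a shift passes 41.7 or a number of a turn 0.125, either way. A call with a gripper value outside its range is refused whole. The fingers move at their own pace and stop on an object; "force" is the grip in N (left out, the last holds). Time passes only in rows, so rows that do not move let the fingers close. It gives the time, the measured TCP pose, the force and the opening at its end, in the units of the state.
- r.get_state(): the state, without advancing time (a new reading comes with each control period).
- eyes.snapshot(name): name is "scene" or "side" or "wrist"; returns (picture, depth): 400x640x3 uint8, blue, green, red; 400x640 float32, m along the optical axis (not along the pixel's ray), 0 where there is no reading.
- eyes.camera_params(name): a dict with "intrinsics" (3x3 intrinsics, pixels), "dist_coeffs" ([k1, k2, p1, p2, k3] as OpenCV has them; the pictures are not rectified), "rvec" (rotation vector, rad) and "tvec" (3), from world to camera coordinates, as OpenCV has them; the wrist camera has in their place "T_tool_cam" (4x4, takes a point from camera to tool coordinates, whose origin is the TCP and whose axes are the tool frame's). Camera axes: x right, y down, z forward; pixel columns grow to the right and rows downward; lengths in m; the calibration is good to about 2 mm. A picture is of the moment at which its call begins: read the wrist's pose just before it. camera_params takes no time and is no camera call.
- r.finish_job(): hands the job in, once; it reports no verdict.
The state is a dict: "clock": time; "q": joint angles; "qd": joint speeds; "joint_torque": joint torques, N m; "tool_pos": TCP position; "eef_rot": TCP orientation; "contact_force": force on the tool from outside, world axes, zero at the start; "moment": the same for the moment, N m; "opening": opening from 0.0 (shut) to 1.0 (fully open).
Only numpy, scipy, OpenCV 4.12 (cv2) and the standard library are available. Lean on these libraries where they do the work, as an engineer would, in place of code of your own. Each camera call takes 0.05 s, during which the arm holds its last target.

## Working session

There is one attempt and no reset: what is moved stays moved. The work goes in short steps, Python scripts to look and compute and a tool call to move; the robot and the scene stay as the last step left them, time stands still between calls to the robot, and variables do not carry over. Pictures are saved under pics/ and viewed, and the job is handed in when it is done.

Besides the shell and the picture viewer there is one more tool, called in YAML: its name, and indented under it one key for each argument. carry_out: Moves the arm, as the interface text tells. Its arguments: {"type":"object","properties":{"targets":{"type":"string"},"force":{"type":"number"}},"required":["targets"]}

```bash
mkdir -p pics; ls; python3 - <<'E'
from plant import r,eyes
import cv2,numpy as np
s=r.get_state()
print({k:np.round(v,4) for k,v in s.items()}, r.tcp_to_tips)
for n in("scene","side"):
    p,d=eyes.snapshot(n); cv2.imwrite(f"pics/{n}0.png",p); np.savez(f"pics/{n}0.npz",p=p,d=d)
    c=eyes.camera_params(n); print(n,{k:np.round(v,4).tolist() for k,v in c.items()})
print(eyes.camera_params("wrist"))
E
```

```text
pics
{'clock': np.float64(0.0), 'q': array([ 1.3438,  0.69  , -0.1945,  1.5663,  0.1573,  0.9025, -0.2151]), 'qd': array([ 0.0002,  0.    ,  0.0001,  0.0001, -0.    , -0.0005,  0.0007]), 'joint_torque': array([-2.00000e-04, -5.27559e+01, -1.26690e+00, -1.53428e+01,
       -5.26000e-02,  6.50000e-03,  2.00000e-04]), 'tool_pos': array([ 0.1611, -0.6036,  0.4039]), 'eef_rot': array([-0.701 , -0.0926,  0.7012, -0.0914]), 'contact_force': array([-0.4574,  0.178 , -0.5529]), 'moment': array([-0.0227,  0.0443,  0.0449]), 'opening': np.float64(0.9999)} 0.166
scene {'intrinsics': [[483.232, 0.0, 319.8774], [0.0, 483.232, 202.4106], [0.0, 0.0, 1.0]], 'dist_coeffs': [-0.1091, 0.0, 0.0, 0.0, 0.0], 'rvec': [1.5263, 2.0146, -0.838], 'tvec': [0.136, -0.3786, 1.3641]}
side {'intrinsics': [[508.8062, 0.0, 323.4574], [0.0, 508.8062, 198.2853], [0.0, 0.0, 1.0]], 'dist_coeffs': [-0.0684, 0.0, 0.0, 0.0, 0.0], 'rvec': [0.922, -2.2927, 1.2292], 'tvec': [0.4503, 0.278, 0.6805]}
{'intrinsics': array([[320.73774659,   0.        , 325.53194523],
       [  0.        , 320.73774659, 200.23559517],
       [  0.        ,   0.        ,   1.        ]]), 'dist_coeffs': array([-0.0308981,  0.       ,  0.       ,  0.       ,  0.       ]), 'T_tool_cam': array([[-2.84134625e-07, -2.81235532e-01,  9.59638774e-01,
         1.92197632e-02],
       [ 9.99999645e-01,  8.07989406e-04,  2.37088653e-04,
         6.34774297e-04],
       [-8.42055716e-04,  9.59638433e-01,  2.81235432e-01,
        -7.31974214e-02],
       [ 0.00000000e+00,  0.00000000e+00,  0.00000000e+00,
         1.00000000e+00]])}
```

View pics/scene0.png

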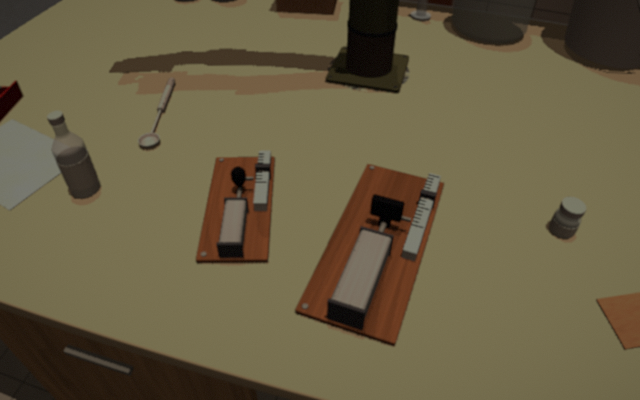

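View pics/side0.png

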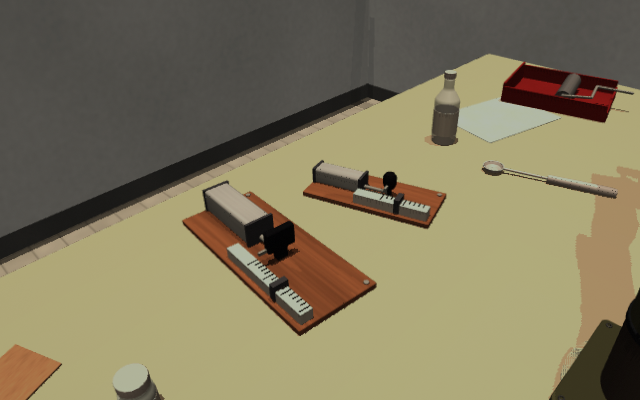

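The scene view shows the large balance with its board corners near (371,167), (443,180), (394,333) and (303,311), its bar near (387,208) and its clip near (430,190). In the side view the bar is near (280,240) and the clip near (279,288).

```bash
cat > h.py <<'E'
import numpy as np,cv2
from plant import r,eyes
from scipy.spatial.transform import Rotation as R
def cam(n,s=None):
    c=eyes.camera_params(n)
    if n=="wrist":
        T=np.eye(4);T[:3,:3]=R.from_quat(s["eef_rot"]).as_matrix();T[:3,3]=s["tool_pos"]
        M=T@c["T_tool_cam"]; return c["intrinsics"],c["dist_coeffs"],M[:3,:3],M[:3,3]
    A=cv2.Rodrigues(np.array(c["rvec"],float))[0]
    return c["intrinsics"],c["dist_coeffs"],A.T,-A.T@np.array(c["tvec"]).ravel()
def rays(n,uv,s=None):
    K,D,A,o=cam(n,s)
    p=cv2.undistortPoints(np.array(uv,float).reshape(-1,1,2),K,D).reshape(-1,2)
    return o,np.c_[p,np.ones(len(p))]@A.T
def plane(n,uv,z,s=None):
    o,d=rays(n,uv,s); return o+d*((z-o[2])/d[:,2])[:,None]
def cloud(n,d,s=None):
    v,u=np.mgrid[:400,:640]; o,dr=rays(n,np.c_[u.ravel(),v.ravel()],s)
    return (o+dr*d.reshape(-1,1)).reshape(400,640,3)
E
python3 - <<'E'
from h import *
for n,box in(("scene",(290,150,460,340)),("side",(170,180,385,340))):
    f=np.load(f"pics/{n}0.npz");p,d=f["p"],f["d"]
    P=cloud(n,d); x0,y0,x1,y1=box
    hsv=cv2.cvtColor(p,cv2.COLOR_BGR2HSV)
    roi=np.zeros((400,640),bool);roi[y0:y1,x0:x1]=1
    red=roi&((hsv[...,0]<12)|(hsv[...,0]>170))&(hsv[...,1]>120)&(d>0)
    q=P[red&(P[...,2]>.003)&(P[...,2]<.03)]
    print(n,"board z med",np.median(q[:,2]))
    # contour corners at z=.012
    m=cv2.morphologyEx(red.astype(np.uint8),cv2.MORPH_CLOSE,np.ones((5,5)))
    c=max(cv2.findContours(m,0,2)[0],key=cv2.contourArea)
    w=plane(n,c.reshape(-1,2),.012)[:,:2].astype(np.float32)
    rc=cv2.minAreaRect(w); print(rc, np.round(cv2.boxPoints(rc),3).tolist())
    dark=roi&(p.max(2)<45)&(d>0)
    k,l,st,ce=cv2.connectedComponentsWithStats(dark.astype(np.uint8))
    for i in range(1,k):
        if st[i,4]>25:
            q=P[l==i]; print(st[i],np.round(np.median(q,0),3),np.round(np.percentile(q[:,2],[2,50,98]),3))
    cv2.imwrite(f"pics/{n}_crop.png",cv2.resize(np.clip(p[y0:y1,x0:x1]*2.,0,255).astype(np.uint8),None,fx=3,fy=3,interpolation=cv2.INTER_CUBIC))
E
```

```text
scene board z med 0.012255625212684584
((0.6347301006317139, 0.1471979022026062), (0.16603747010231018, 0.39898881316185), 84.4461898803711) [[0.42800000309944153, 0.08399999886751175], [0.824999988079071, 0.04500000178813934], [0.8410000205039978, 0.210999995470047], [0.4440000057220459, 0.24899999797344208]]
[420 192  15   9  73] [0.525 0.221 0.043] [0.036 0.043 0.049]
[370 195  34  36 789] [0.603 0.151 0.06 ] [0.011 0.06  0.081]
[383 241   9  25  39] [0.674 0.171 0.037] [0.018 0.037 0.053]
[327 269  55  61 763] [0.826 0.133 0.04 ] [0.015 0.04  0.064]
[320 320  59  20  98] [0.831 0.137 0.008] [0.004 0.008 0.012]
side board z med 0.011422113798177036
((0.6245609521865845, 0.1502542793750763), (0.17159758508205414, 0.402866005897522), 84.32978820800781) [[0.41600000858306885, 0.08500000089406967], [0.8169999718666077, 0.04500000178813934], [0.8330000042915344, 0.2160000056028366], [0.43299999833106995, 0.25600001215934753]]
[358 180  10   9  68] [ 0.633 -0.12   0.033] [0.018 0.033 0.047]
[203 190   7  21  42] [0.822 0.157 0.035] [0.016 0.035 0.062]
[ 244  214   51   52 1428] [0.593 0.154 0.05 ] [0.011 0.05  0.08 ]
[269 280  20  22 152] [0.513 0.232 0.038] [0.015 0.038 0.046]
[286 285  89  50 219] [0.433 0.18  0.006] [0.001 0.006 0.009]
```

```bash
python3 - <<'E'
from h import *
a=np.radians(-5.6); ex=np.array([np.cos(a),np.sin(a)]);ey=np.array([-ex[1],ex[0]])
for n in("scene","side"):
    print(n,"cam at",np.round(cam(n)[3],2))
    f=np.load(f"pics/{n}0.npz");p,d=f["p"],f["d"];P=cloud(n,d)
    L=np.stack([P[...,:2]@ex,P[...,:2]@ey,P[...,2]],-1)
    dark=(p.max(2)<60)&(d>0)
    def rep(name,c,zr):
        l=np.array([ex@c,ey@c]);m=dark&(abs(L[...,0]-l[0])<.03)&(abs(L[...,1]-l[1])<.045)&(L[...,2]>zr[0])&(L[...,2]<zr[1])
        q=L[m];print(name,len(q),"x",np.round(np.percentile(q[:,0],[3,25,50,75,97]),4),"y",np.round(np.percentile(q[:,1],[3,50,97]),4),"z",np.round(np.percentile(q[:,2],[3,97]),4))
    rep("bar",np.array([.597,.153]),(.03,.09)); rep("bartop",np.array([.597,.153]),(.077,.085))
    rep("clip",np.array([.518,.225]),(.036,.055))
    rep("cliptop",np.array([.518,.225]),(.0445,.055))
E
```

```text
scene cam at [1.23 0.19 0.68]
bar 723 x [0.5746 0.584  0.5858 0.5868 0.5884] y [0.1815 0.2096 0.2374] z [0.0352 0.0811]
bartop 198 x [0.5728 0.5772 0.5815 0.5845 0.5876] y [0.1814 0.2092 0.2352] z [0.0774 0.0821]
clip 108 x [0.4933 0.498  0.5001 0.501  0.5034] y [0.2567 0.2704 0.2844] z [0.0375 0.049 ]
cliptop 61 x [0.4929 0.4953 0.4985 0.5008 0.5024] y [0.2575 0.2698 0.2839] z [0.0449 0.0495]
side cam at [0.02 0.6  0.61]
bar 749 x [0.5675 0.569  0.57   0.5723 0.5807] y [0.1813 0.2122 0.2379] z [0.0344 0.0804]
bartop 171 x [0.5687 0.5718 0.5747 0.5785 0.5822] y [0.1808 0.209  0.2355] z [0.0772 0.0811]
clip 161 x [0.4866 0.4881 0.4894 0.4933 0.4982] y [0.2566 0.2719 0.2857] z [0.0364 0.0477]
cliptop 83 x [0.4871 0.4888 0.4923 0.4946 0.4979] y [0.2566 0.2706 0.2848] z [0.0447 0.0479]
```

View pics/scene_crop.png

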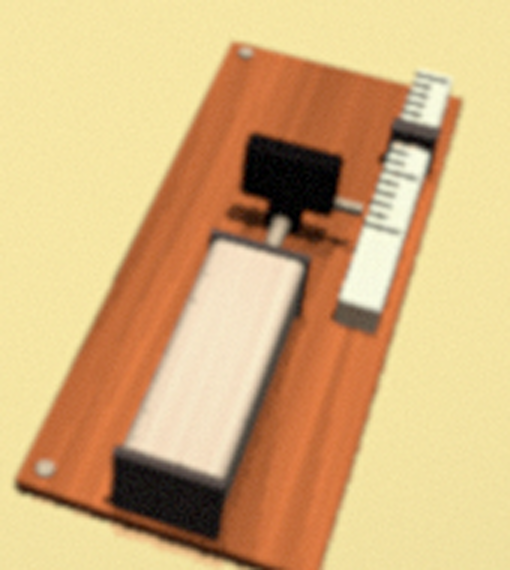

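View pics/side_crop.png

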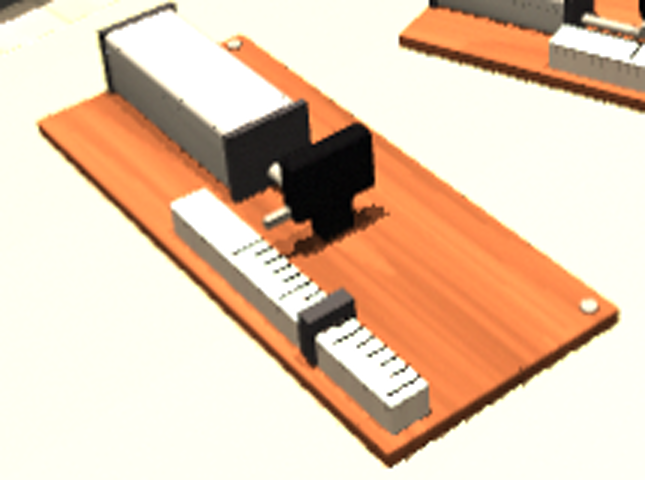

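Both views agree. In the board's frame (yaw −5.6°) the bar's faces are at x 0.569 and 0.587 and its top is at 0.080. The clip is centred at 0.4945 and lies 62 mm to +y, so the pull is about 83.5 mm, within the stated 80 to 125. Next I work out the approach.

```bash
cat > plan.py <<'E'
from h import *
import sys
a=np.radians(-5.6); ex=np.array([np.cos(a),np.sin(a),0]);ey=np.array([-ex[1],ex[0],0])
B=.578*ex+.209*ey
def rel(tgt):
    s=r.get_state();A=R.from_quat(s["eef_rot"]).as_matrix()
    print("t",round(float(s["clock"]),2),"tcp",np.round(s["tool_pos"],4),"open",round(float(s["opening"]),3),"F",np.round(s["contact_force"],1))
    print("tool axes\n",np.round(A,3))
    print("shift mm",np.round(1000*A.T@(tgt-s["tool_pos"]),1))
    for sg in(1,-1):
        v=A.T@(sg*ex);print("turn for y->",sg,"ex:",round(float(np.arctan2(v[2],v[1])),4))
    print("local tcp",np.round([s["tool_pos"]@ex,s["tool_pos"]@ey],4), "q7",s["q"][6])
if __name__=="__main__":
    rel(np.array([B[0],B[1],float(sys.argv[1])]))
E
python3 plan.py 0.36
```

```text
t 0.1 tcp [ 0.1611 -0.6036  0.404 ] open 0.996 F [-0.4  0.9 -0.1]
tool axes
 [[-0.001  0.258 -0.966]
 [ 0.002 -0.966 -0.258]
 [-1.    -0.002  0.   ]]
shift mm [  44.9 -617.5 -614.7]
turn for y-> 1 ex: -1.2122
turn for y-> -1 ex: 1.9294
local tcp [ 0.2192 -0.585 ] q7 -0.21511976472410974
```

carry_out:
  targets: "0.55 0 -24 -24 0; 0.55 0 -24 -24 0; 0.55 0 -24 -24 0; 0.55 0 -24 -24 0; 0.55 0 -24 -24 0; 0.55 0 -24 -24 0; 0.55 0 -24 -24 0; 0.55 0 -24 -24 0; 0.55 0 -24 -24 0; 0.55 0 -24 -24 0; 0.55 0 -24 -24 0; 0.55 0 -24 -24 0; 0.55 0 -24 -24 0; 0.55 0 -24 -24 0; 0.55 0 -24 -24 0; 0.55 0 -24 -24 0; 0.55 0 -24 -24 0; 0.55 0 -24 -24 0; 0.55 0 -24 -24 0; 0.55 0 -24 -24 0"

```text
clock: 1.77
tool_pos: [0.5016, -0.0147, 0.4045]
eef_rot: [-0.701, -0.092, 0.701, -0.092]
contact_force: [0.6, 0.0, -0.4]
opening: 0.552
```

```bash
python3 plan.py 0.36
```

```text
t 1.77 tcp [ 0.5016 -0.0147  0.4045] open 0.552 F [ 0.6  0.  -0.4]
tool axes
 [[-0.001  0.258 -0.966]
 [-0.    -0.966 -0.258]
 [-1.     0.     0.001]]
shift mm [  44.4 -136.4 -133.8]
turn for y-> 1 ex: -1.212
turn for y-> -1 ex: 1.9295
local tcp [0.5006 0.0343] q7 -1.4748017110586955
```

carry_out:
  targets: "0.55 5 -22.7 -22.3 0; 0.55 5 -22.7 -22.3 0; 0.55 5 -22.7 -22.3 0; 0.55 5 -22.7 -22.3 0; 0.55 5 -22.7 -22.3 0; 0.55 5 -22.7 -22.3 0; 0.55 0 0 0 -0.12; 0.55 0 0 0 -0.12"

```text
clock: 2.43
tool_pos: [0.5953, 0.1528, 0.3736]
eef_rot: [-0.684, -0.179, 0.684, -0.178]
contact_force: [-0.3, -0.6, -0.1]
opening: 0.547
```

```bash
python3 plan.py 0.36
```

```text
t 2.43 tcp [0.5953 0.1528 0.3736] open 0.547 F [-0.3 -0.6 -0.1]
tool axes
 [[-0.001  0.489 -0.872]
 [ 0.001 -0.872 -0.489]
 [-1.    -0.001  0.001]]
shift mm [13.6  1.2  0.3]
turn for y-> 1 ex: -0.9624
turn for y-> -1 ex: 2.1791
local tcp [0.5776 0.2101] q7 -1.5199485174366214
```

carry_out:
  targets: "0.55 0 0 0 -0.12; 0.55 0 0 0 -0.12; 0.55 0 0 0 -0.12; 0.55 0 0 0 -0.12; 0.55 0 0 0 -0.12; 0.55 0 0 0 -0.12; 0.55 0 0 0 -0.12; 0.55 0 0 0 -0.12; 0.55 0 0 0 0"

```text
clock: 3.18
tool_pos: [0.5952, 0.1494, 0.3742]
eef_rot: [-0.526, -0.473, 0.526, -0.472]
contact_force: [0.8, 0.2, -0.4]
opening: 0.55
```

```bash
python3 plan.py 0.209; python3 - <<'E'
from h import *
s=r.get_state();p,d=eyes.snapshot("wrist");cv2.imwrite("pics/w1.png",p)
a=np.radians(-5.6); ex=np.array([np.cos(a),np.sin(a)]);ey=np.array([-ex[1],ex[0]])
P=cloud("wrist",d,s);L=np.stack([P[...,:2]@ex,P[...,:2]@ey,P[...,2]],-1)
dark=(p.max(2)<60)&(d>0)
for nm,c,z0 in(("bar",(.578,.209),.07),("clip",(.4945,.2705),.04)):
    m=dark&(abs(L[...,0]-c[0])<.03)&(abs(L[...,1]-c[1])<.045)&(L[...,2]>z0)&(L[...,2]<.09)
    q=L[m];print(nm,len(q),*( [np.round(np.percentile(q[:,i],[3,50,97]),4) for i in range(3)] if len(q) else []))
E
```

```text
t 3.18 tcp [0.5952 0.1494 0.3742] open 0.55 F [ 0.8  0.2 -0.4]
tool axes
 [[-0.001  0.994 -0.107]
 [-0.    -0.107 -0.994]
 [-1.    -0.001  0.   ]]
shift mm [165.2   0.4  -2.3]
turn for y-> 1 ex: -0.0096
turn for y-> -1 ex: 3.132
local tcp [0.5778 0.2067] q7 -0.7744088416053342
bar 1143 [0.5719 0.5795 0.5868] [0.1799 0.2086 0.235 ] [0.0772 0.0805 0.082 ]
clip 31 [0.5016 0.5018 0.5021] [0.2549 0.2683 0.282 ] [0.0405 0.0422 0.0446]
```

View pics/w1.png

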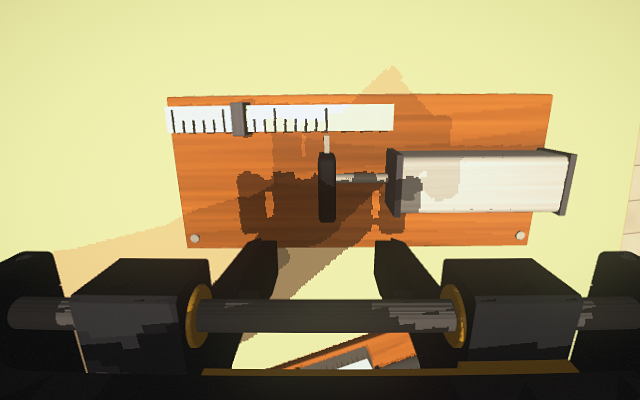

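The wrist view shows the bar at (327,187) midway between the open fingers, and the clip at (239,119).

```bash
python3 - <<'E'
from h import *
s=r.get_state()
a=np.radians(-5.6); ex=np.array([np.cos(a),np.sin(a)])
p=cv2.imread("pics/w1.png")
print("row115 sat/val",[(u,p[110,u].tolist()) for u in range(227,254,2)])
print("clip edges z.047",plane("wrist",[(231.5,103),(246,103),(239,103)],.047,s)[:,:2]@ex)
print("bar edges z.08",plane("wrist",[(318.5,153),(335.5,153)],.08,s)[:,:2]@ex)
E
```

```text
row115 sat/val [(227, [244, 244, 240]), (229, [248, 248, 242]), (231, [97, 106, 117]), (233, [110, 118, 129]), (235, [112, 121, 133]), (237, [112, 120, 132]), (239, [112, 119, 129]), (241, [117, 125, 137]), (243, [55, 65, 71]), (245, [53, 65, 72]), (247, [233, 234, 232]), (249, [246, 245, 240]), (251, [246, 244, 240]), (253, [246, 245, 240])]
clip edges z.047 [0.49257866 0.50603292 0.49954155]
bar edges z.08 [0.57290269 0.5874709 ]
```

carry_out:
  targets: "0.55 16 0 -0.2 0; 0.55 16 0 -0.2 0; 0.55 16 0 -0.2 0; 0.55 16 0 -0.2 0; 0.55 16 0 -0.2 0; 0.55 16 0 -0.2 0; 0.55 16 0 -0.2 0; 0.55 16 0 -0.2 0; 0.55 16 0 -0.2 0; 0.55 16 0 -0.2 0; 0.55 5 0 0 -0.01; 0.55 0 0 0 0; 0.55 0 0 0 0"

```text
clock: 4.32
tool_pos: [0.5957, 0.1519, 0.21]
eef_rot: [0.525, 0.474, -0.525, 0.474]
contact_force: [-0.3, 0.0, -0.6]
opening: 0.55
```

```bash
python3 plan.py 0.209
```

```text
t 4.32 tcp [0.5957 0.1519 0.21  ] open 0.55 F [-0.3  0.  -0.6]
tool axes
 [[ 0.     0.995 -0.101]
 [-0.    -0.101 -0.995]
 [-1.     0.     0.   ]]
shift mm [ 1.  -0.   0.3]
turn for y-> 1 ex: -0.0036
turn for y-> -1 ex: 3.138
local tcp [0.578  0.2093] q7 -0.8852118155885376
```

carry_out:
  targets: "0.1 0 0 0 0; 0.1 0 0 0 0; 0.1 0 0 0 0; 0.1 0 0 0 0; 0.1 0 0 0 0; 0.1 0 0 0 0; 0.1 0 0 0 0; 0.1 0 0 0 0"
  force: 40

```text
clock: 4.98
tool_pos: [0.5959, 0.1517, 0.2101]
eef_rot: [0.525, 0.474, -0.524, 0.475]
contact_force: [0.0, -0.2, 3.5]
opening: 0.175
```

The opening is 15.4 mm on a 16 mm bar, so it is gripped. I pull 83.5 mm with slow ends.

carry_out:
  targets: "0.1 0 -2 0 0; 0.1 0 -5 0 0; 0.1 0 -6 0 0; 0.1 0 -6 0 0; 0.1 0 -6 0 0; 0.1 0 -6 0 0; 0.1 0 -6 0 0; 0.1 0 -6 0 0; 0.1 0 -6 0 0; 0.1 0 -6 0 0; 0.1 0 -6 0 0; 0.1 0 -6 0 0; 0.1 0 -6 0 0; 0.1 0 -5 0 0; 0.1 0 -3.5 0 0; 0.1 0 -2 0 0; 0.1 0 0 0 0; 0.1 0 0 0 0"

```text
clock: 6.48
tool_pos: [0.5135, 0.1598, 0.21]
eef_rot: [0.525, 0.473, -0.524, 0.475]
contact_force: [6.9, -1.2, 3.2]
opening: 0.18
```

```bash
python3 - <<'E'
from h import *
import plan
plan.rel(plan.B)
a=np.radians(-5.6); ex=np.array([np.cos(a),np.sin(a)]);ey=np.array([-ex[1],ex[0]])
for n in("scene","side"):
    p,d=eyes.snapshot(n);P=cloud(n,d);L=np.stack([P[...,:2]@ex,P[...,:2]@ey,P[...,2]],-1)
    cv2.imwrite(f"pics/{n}2.png",np.clip(p*1.8,0,255).astype(np.uint8))
    dark=(p.max(2)<60)&(d>0)
    for nm,c,z0,z1 in(("bar",(.4945,.209),.036,.06),("clip",(.4945,.2705),.036,.055)):
        m=dark&(abs(L[...,0]-c[0])<.03)&(abs(L[...,1]-c[1])<(.035 if nm=="bar" else .02))&(L[...,2]>z0)&(L[...,2]<z1)
        q=L[m];print(n,nm,len(q),*( [np.round(np.percentile(q[:,i],[3,25,50,75,97]),4) for i in range(2)] if len(q) else []))
E
```

```text
t 6.48 tcp [0.5135 0.1598 0.21  ] open 0.18 F [ 6.9 -1.2  3.2]
tool axes
 [[ 0.003  0.995 -0.101]
 [ 0.    -0.101 -0.995]
 [-1.     0.003 -0.   ]]
shift mm [210.3  81.9  -0. ]
turn for y-> 1 ex: -0.0032
turn for y-> -1 ex: 3.1384
local tcp [0.4955 0.2091] q7 -1.0215196329546428
scene bar 27 [0.4953 0.4982 0.5013 0.5163 0.5183] [0.2046 0.216  0.237  0.2384 0.2428]
scene clip 105 [0.4934 0.4976 0.5    0.5011 0.503 ] [0.2553 0.262  0.2699 0.2778 0.284 ]
side bar 211 [0.472  0.4767 0.4866 0.4884 0.4964] [0.2041 0.2192 0.2245 0.2344 0.239 ]
side clip 103 [0.4868 0.488  0.4888 0.4898 0.497 ] [0.2551 0.2619 0.2722 0.2823 0.286 ]
```

View pics/side2.png

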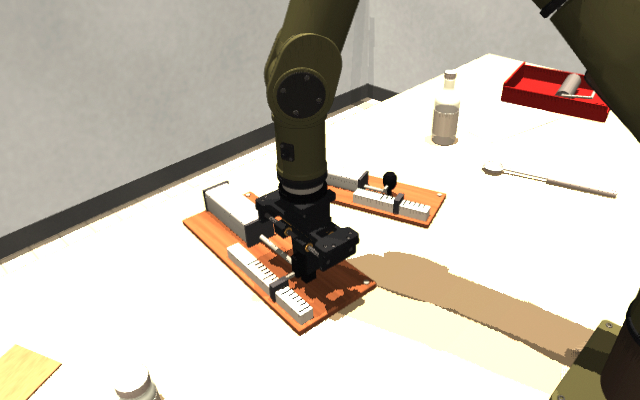

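View pics/scene2.png

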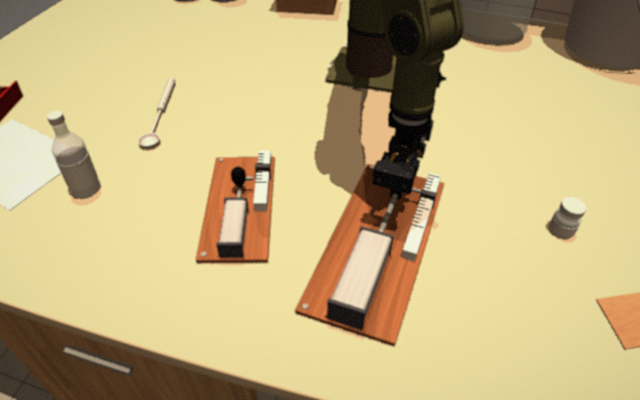

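In the side view the handle's pointer sits at the clip near (285,285). The bar's front face at about 0.487 puts its centre near 0.495, against the clip at 0.4945. The 6.9 N force also matches about 80 mm of pull. Holding here.

carry_out:
  targets: "0.1 0 -0.5 0 0; 0.1 0 0 0 0; 0.1 0 0 0 0; 0.1 0 0 0 0; 0.1 0 0 0 0; 0.1 0 0 0 0; 0.1 0 0 0 0; 0.1 0 0 0 0; 0.1 0 0 0 0; 0.1 0 0 0 0; 0.1 0 0 0 0; 0.1 0 0 0 0; 0.1 0 0 0 0; 0.1 0 0 0 0; 0.1 0 0 0 0; 0.1 0 0 0 0; 0.1 0 0 0 0; 0.1 0 0 0 0; 0.1 0 0 0 0; 0.1 0 0 0 0"

```text
clock: 8.25
tool_pos: [0.5131, 0.1598, 0.21]
eef_rot: [0.526, 0.473, -0.524, 0.475]
contact_force: [7.4, -2.2, 4.4]
opening: 0.177
```

carry_out:
  targets: "0.1 0 2 0 0; 0.1 0 4 0 0; 0.1 0 5 0 0; 0.1 0 5 0 0; 0.1 0 5 0 0; 0.1 0 5 0 0; 0.1 0 5 0 0; 0.1 0 5 0 0; 0.1 0 5 0 0; 0.1 0 5 0 0; 0.1 0 5 0 0; 0.1 0 5 0 0; 0.1 0 5 0 0; 0.1 0 5 0 0; 0.1 0 5 0 0; 0.1 0 4 0 0; 0.1 0 3 0 0; 0.1 0 2 0 0; 0.1 0 1 0 0; 0.1 0 0 0 0"

```text
clock: 9.92
tool_pos: [0.592, 0.1522, 0.21]
eef_rot: [-0.524, -0.474, 0.525, -0.474]
contact_force: [0.8, -1.3, 7.2]
opening: 0.177
```

```bash
python3 plan.py 0.21
```

```text
t 9.92 tcp [0.592  0.1522 0.21  ] open 0.177 F [ 0.8 -1.3  7.2]
tool axes
 [[-0.001  0.995 -0.1  ]
 [-0.    -0.1   -0.995]
 [-1.    -0.001  0.   ]]
shift mm [0.  3.7 0.2]
turn for y-> 1 ex: -0.0021
turn for y-> -1 ex: 3.1395
local tcp [0.5743 0.2092] q7 -0.8907132159331633
```

carry_out:
  targets: "0.1 0 1.5 0 0; 0.1 0 1.5 0 0; 0.1 0 1 0 0; 0.1 0 0.5 0 0; 0.1 0 0 0 0; 0.1 0 0 0 0; 0.1 0 0 0 0"

```text
clock: 10.5
tool_pos: [0.5962, 0.1518, 0.21]
eef_rot: [-0.524, -0.475, 0.525, -0.474]
contact_force: [0.9, -0.6, 9.2]
opening: 0.176
```

```bash
python3 plan.py 0.21
```

```text
t 10.5 tcp [0.5962 0.1518 0.21  ] open 0.176 F [ 0.9 -0.6  9.2]
tool axes
 [[-0.001  0.995 -0.099]
 [-0.    -0.099 -0.995]
 [-1.    -0.001  0.001]]
shift mm [ 0.  -0.5  0.3]
turn for y-> 1 ex: -0.0019
turn for y-> -1 ex: 3.1397
local tcp [0.5785 0.2093] q7 -0.883624184471475
```

Home again. I open gently and then retreat straight up.

carry_out:
  targets: "0.22 0 0 0 0; 0.26 0 0 0 0; 0.32 0 0 0 0; 0.4 0 0 0 0; 0.5 0 0 0 0; 0.55 0 0 0 0; 0.55 0 0 0 0; 0.55 0 0 0 0; 0.55 0 0 0 0"

```text
clock: 11.25
tool_pos: [0.597, 0.1516, 0.2097]
eef_rot: [-0.524, -0.474, 0.524, -0.474]
contact_force: [0.3, -0.2, 0.2]
opening: 0.552
```

carry_out:
  targets: "0.55 -4 0 0 0; 0.55 -8 0 0 0; 0.55 -14 0 0 0; 0.55 -18 0 0 0; 0.55 -18 0 0 0; 0.55 -18 0 0 0; 0.55 -18 0 0 0; 0.55 -18 0 0 0; 0.55 -18 0 0 0; 0.55 -10 0 0 0; 0.55 -4 0 0 0; 0.55 0 0 0 0; 0.55 0 0 0 0"

```text
clock: 12.33
tool_pos: [0.5968, 0.1514, 0.3572]
eef_rot: [-0.524, -0.474, 0.525, -0.474]
contact_force: [-0.4, 0.2, 0.7]
opening: 0.544
```

```bash
python3 plan.py 0.21; python3 - <<'E'
from h import *
a=np.radians(-5.6); ex=np.array([np.cos(a),np.sin(a)]);ey=np.array([-ex[1],ex[0]])
for n in("scene","side"):
    p,d=eyes.snapshot(n);P=cloud(n,d);L=np.stack([P[...,:2]@ex,P[...,:2]@ey,P[...,2]],-1)
    cv2.imwrite(f"pics/{n}3.png",np.clip(p*1.8,0,255).astype(np.uint8))
    dark=(p.max(2)<60)&(d>0)
    m=dark&(abs(L[...,0]-.578)<.03)&(abs(L[...,1]-.209)<.045)&(L[...,2]>.03)&(L[...,2]<.09)
    q=L[m];print(n,len(q),np.round(np.percentile(q[:,0],[3,25,50,75,97]),4))
    q0=np.load(f"pics/{n}0.npz")["p"]
    b=(205,150,280,265) if n=="scene" else (300,155,450,225)
    print("small diff",np.abs(p.astype(int)-q0)[b[1]:b[3],b[0]:b[2]].mean())
E
```

```text
t 12.33 tcp [0.5968 0.1514 0.3572] open 0.544 F [-0.4  0.2  0.7]
tool axes
 [[-0.001  0.995 -0.1  ]
 [-0.001 -0.1   -0.995]
 [-1.    -0.001  0.001]]
shift mm [147.2  -1.1  -0.2]
turn for y-> 1 ex: -0.0023
turn for y-> -1 ex: 3.1393
local tcp [0.5792 0.2089] q7 -0.78361856072728
scene 748 [0.5747 0.5843 0.5858 0.5868 0.5884]
small diff 8.466434782608696
side 760 [0.5677 0.569  0.5701 0.5721 0.5816]
small diff 19.456095238095237
```

View pics/side3.png

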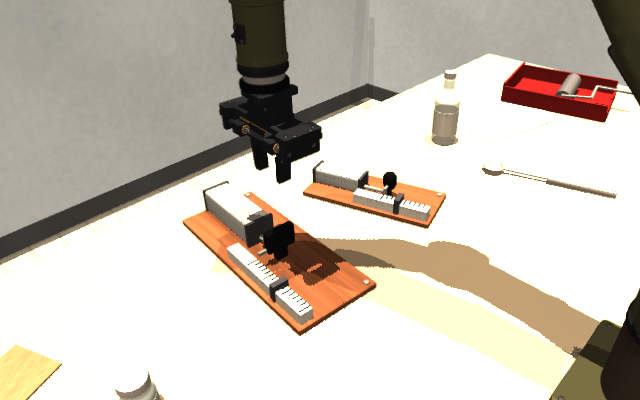

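The side view shows the bar back at (280,240), within 0.2 mm of its start numbers in both views. The small knob is still at (390,180), and the gripper is clear.

```bash
python3 -c "
from plant import r
print(r.finish_job())"
```

```text
the job is handed in; nothing more can be done
None
```

The large balance was pulled out to the marker, held there for about 1.8 s, eased home at about 60 mm/s and released. I handed the job in at about 12.4 s of the 42 s allowed. `finish_job` gives no verdict, so these are my own checks:

- **Distance to the marker:** I measured 83 to 84 mm from the two fixed views, and the wrist view agreed within its reading.
- **At the marker:** The handle had moved about 82.5 to 83 mm. The bar's estimated centre was within about 1 mm of the clip, and the spring force of about 7 N matched that pull. The gripper hid much of the bar, so this reading rests partly on the arm's own position.
- **At the end:** Both fixed views put the bar within 0.2 mm of where it started. The gripper was well clear above it, with no real contact force.
- **Small balance:** A plain picture difference over it was not zero (8 in one view, 19 in the other). I put that down to the arm's changed shadow and lighting, because the knob sits at the same pixel, (390,180), as before. I did not measure its position separately.

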